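Dial open the controlled-drugs safe

ROBOT

A 7-joint arm with a two-finger parallel gripper is mounted at the origin on a cart in front of the work surface, level with it; the furniture and walls round the work are solid. World frame = base frame: x ahead of the robot, y to its left, z up, the work surface at z = 0. Lengths are in m, angles in rad, forces in N, time in s.
With the tool pointing down it reaches from about 0.4 to 0.9 m from the base axis. Payload 5.5 kg.
Tool frame: the origin (TCP) lies midway between the tips of the shut fingers; the grasp point (between the pads) lies 19 mm behind it (manip.grip_depth is the distance from the TCP to the grasp point, in m); z points along the fingers, y is the line along which they close (so a half turn about z gives the same grasp; the last joint's range is limited). The gripper opens to 92 mm and grips with 3 to 60 N. Pads are 19 mm wide; open, the fingers measure 130 mm over their backs; the gripper's body (75 mm by 190 mm) begins 47 mm behind the grasp point.
Start: joints at [1.577, 0.501, -0.427, 1.55, 0.221, 1.138, -0.21], TCP at [0.165, -0.629, 0.227] pointing down, gripper open.
Joint ranges: [-2.88, 2.88], [-0.31, 2.03], [-1.54, 1.56], [0.2, 2.42], [-1.41, 4.55], [0.19, 2.02], [-2.57, 2.57]. Speed limits (rad/s): [2.57, 2.57, 3.14, 3.14, 3.14, 3.14, 3.14].

INTERFACE

Orientations are given as a unit quaternion [x, y, z, w].
In Python, from bench import manip, effector, viewer gives the robot as it stands. Calls block until the motion is done:
- manip.move_pose(position, orientation): joint-space move of the TCP to a pose.
- manip.servo_line(position, ori=None, vel=0.15): straight line of the TCP; ori=None keeps the orientation; vel is the mean speed in m/s.
- manip.movej(angles): joint-space move.
- effector.open_jaws() and effector.close(f_grip=None): open the fingers fully, or close them until they stop; f_grip is the grip in N (None keeps the last).
- manip.sleep(seconds).
- manip.solve_ik(position, orientation): joint angles nearest the present ones, or None.
- viewer.get_image(name): name is "side" or "top"; returns the picture (480x640x3 uint8, red, green, blue); there is no depth.
- viewer.get_calibration(name): a dict with "vfov" (degrees; the focal length in pixels is half the picture's height over the tangent of half this angle, whatever the lens; pixels are square), "cx", "cy" (the principal point, pixels), "eye" and "attitude" of the camera in the world. Camera axes: x right, y down, z forward; pixel columns grow to the right and rows downward; lengths in m; the calibration is good to about 2 mm. A picture is of the moment at which its call begins. get_calibration takes no time and is no camera call.
A pose or a line that the arm cannot do raises manip.PlanningError and nothing moves.
- manip.hand_in(): hands the job in; it is judged then, once.
Readings, each from a call of its own:
- manip.current_clock(): time.
- manip.current_q(): joint angles.
- manip.current_joint_velocities(): joint speeds.
- manip.current_tau(): joint torques, N m.
- manip.current_tool_pos(): TCP position.
- manip.current_tcp_rot(): TCP orientation.
- manip.current_force(): force on the tool from outside, world axes, zero at the start.
- manip.current_wrist_torque(): the same for the moment, N m.
- manip.current_finger_gap(): finger opening in m.
- manip.current_gripper_force(): force on a finger pad.
Only numpy, scipy, OpenCV 4.12 (cv2) and the standard library are available. Lean on these libraries where they do the work, as an engineer would, in place of code of your own. Each camera call takes 0.05 s, during which the arm holds its last target. There are 200 camera calls.

TASK

Open the small bench safe by its combination: turn the dial left to 22, back right to 0, then left again slowly, feeling for the place a little further on where the lock drops in and the dial comes up against a firm stop. The stop is not at a known number, and the lock is delicate, so turn gently and never force the dial or the locked lid. Then slide the lid fully open by its tab and let go, without disturbing the things standing around.

Things in the scene. Friction and masses are not known exactly. Their poses are not given: they have to be found in the camera images.
- safe: Grey steel box, 130 x 250 x 75 mm (x, y, z), bolted down. Origin: centre of its underside, z up; own +y runs from the dial end to the lid end, +x is its far side; turned up to 20 degrees. Its lock is a real one: it takes 22 and 0 within 2 divisions; overshoot spoils the sequence (then begin again from -10 or lower). No full turns: left straight to 22, right straight to 0, left again.
- dial_knob (a point): On the dial's vertical axis, at mid-height of its black fluted round knob: 36 mm across, 28 mm tall (14 mm below to 14 mm above this point), on a graduated disc 72 mm across whose top is 82 mm above the worktop, 7 mm above the deck. The axis lies 70 mm along the safe's -y from its origin. Turns with the dial; can be gripped from above at any yaw.
- dial (a joint): Dial angle, rad, grows turning left (counter-clockwise from above); 100 divisions a turn, 0.0628 each; 0 with the broad white bar (0 mark, also a line on the knob's top) at the index; 22 is 1.382. Long marks each 10, short each 2; numbers rise clockwise. Starts at -1 to 8. It turns with 0.04 to 0.1 N m, stays where left, and need not be held while the lid slides.
- dial_index (a point): Index: white line on the deck at the dial's far (+x) side, 75 mm up, 40 mm from the axis. On the last left turn the dial stops firmly somewhere from 6 to 15, at another place each time, shown by nothing; past 16 the sequence was wrong. Above about 0.5 N m there (25 N on the lever inside) the lock is damaged; turn up to it with 0.2 to 0.3 N m.
- lid_tab (a point): Middle of the upright grip tab on the lid: 12 mm thick across the safe (x), 40 mm along it (y), from 15 mm below this point (lid plate) to 12 mm above it. Moves with the lid; 140.5 mm along the safe's +y from the dial's axis when shut.
- lid (a joint): Travel of the flat aluminium lid, m: 0 shut, 0.085 fully open at its end stop. It slides level along the safe's +y, away from the dial and out over the end of the box, with about 3 N of friction. Locked, it gives less than 1 mm; pulling it then with more than 25 N damages the lock.
- bottle_small: Bystander: small brown bottle with a black cap, 40 mm across, 86 mm tall, behind the safe. Origin: centre of its underside, z up (so for all bystanders).
- bottle_large: Bystander: larger brown bottle with a black cap, 48 mm across, 100 mm tall, behind the safe.
- dropper: Bystander: brown dropper bottle with a rubber bulb, 42 mm across, 134 mm tall, beyond the dial end of the safe.
- roll: Bystander: roll of labels lying flat, 70 mm across, 36 mm high, to the left.
- clock: Bystander: small white timer lying flat, 66 x 66 x 19 mm, to the right.
- dish: Bystander: shallow glass dish, 64 mm across, 15 mm high, to the right.
- marker: Bystander: marker pen lying flat, 135 mm long, 17 mm thick, to the left.

How it is judged:
By the outcome, as a careful person would: the job done as asked, in the order asked, and still so for the second after the job is handed in, with the robot touching nothing.
It also fails if it takes over 64 s, if anything falls off the work surface, if the arm or the gripper's body presses on something with over 40 N, if the wrist force passes 120 N, or if a joint passes its speed limit or range.

## Working session

There is one attempt and no reset: what is moved stays moved. The work goes in short steps, each a Python script; the robot and the scene stay as the last script left them, time stands still between calls to the robot, and variables do not carry over. Pictures are saved under pics/ and viewed, at most 10 in all, crops included, and the job is handed in when it is done.

```bash
mkdir -p pics; ls
python3 - <<'E'
from bench import manip, effector, viewer
import cv2
for n in("top","side"):
    im=viewer.get_image(n); cv2.imwrite(f"pics/{n}0.png",im[:,:,::-1]); print(n,viewer.get_calibration(n))
print(manip.current_clock(),manip.current_tool_pos(),manip.current_tcp_rot(),manip.grip_depth)
E
```

```text
pics
top {'vfov': 44.9634686385179, 'cx': 321.5654706923573, 'cy': 239.40382795634642, 'eye': array([ 0.42346587, -0.0042895 ,  1.43585149]), 'attitude': array([-0.69833558,  0.71448234, -0.02805554,  0.03248512])}
side {'vfov': 44.06010398017479, 'cx': 319.55434241179194, 'cy': 237.42534413943767, 'eye': array([ 0.57553295, -1.11445786,  0.87648448]), 'attitude': array([ 0.88847979,  0.00963305, -0.01687664, -0.45850413])}
0.1 [ 0.16487893 -0.6281013   0.2257923 ] [ 9.91765414e-01  1.28064902e-01 -8.03439121e-05 -8.59112840e-04] 0.0188
```

View pics/top0.png

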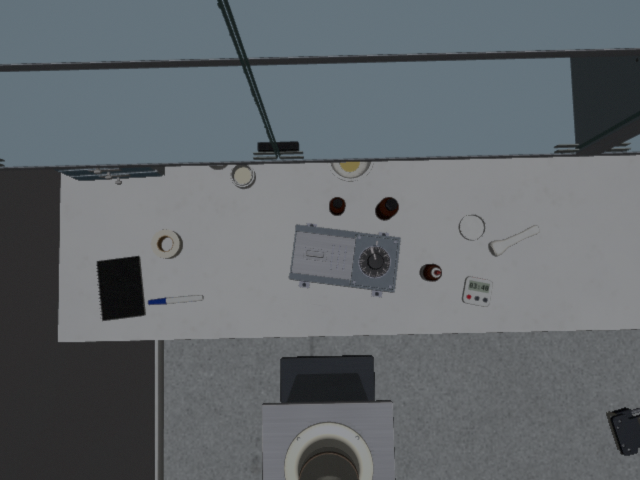

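View pics/side0.png

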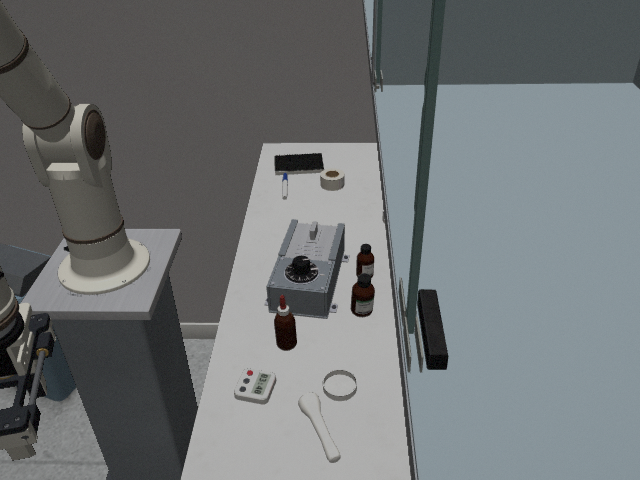

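The top view shows the safe with its corners near (297,226), (400,236), (395,291) and (291,280). The dial is at (375,261) and the tab at (315,254). The dropper is at (432,272), and the brown bottles are at (337,206) and (387,208). The side view agrees, with the dial at (301,267) and the tab at (313,230). Next I'll enlarge both.

```bash
cat > h.py <<'E'
import numpy as np, cv2
from scipy.spatial.transform import Rotation as R
from bench import manip, effector, viewer
def cam(n):
    c=viewer.get_calibration(n); return c,240/np.tan(np.radians(c["vfov"])/2),R.from_quat(c["attitude"]).as_matrix()
def px2w(n,u,v,z):
    c,f,M=cam(n); d=M@[(u-c["cx"])/f,(v-c["cy"])/f,1]
    return c["eye"]+d*(z-c["eye"][2])/d[2]
def w2px(n,p):
    c,f,M=cam(n); q=M.T@(np.asarray(p)-c["eye"]); return q[:2]/q[2]*f+[c["cx"],c["cy"]]
def crop(n,u0,v0,w,h,k,name,im=None):
    im=viewer.get_image(n) if im is None else im
    cv2.imwrite("pics/"+name,cv2.resize(im[v0:v0+h,u0:u0+w,::-1],None,fx=k,fy=k,interpolation=cv2.INTER_CUBIC))
E
python3 - <<'E'
from h import *
a=cv2.imread("pics/top0.png")[:,:,::-1]; b=cv2.imread("pics/side0.png")[:,:,::-1]
crop("top",285,190,160,120,5,"tc.png",a); crop("side",260,210,120,90,6,"sc.png",b)
for q in [(297,226),(400,236),(395,291),(291,280)]: print(px2w("top",*q,.075).round(3))
print("dial",px2w("top",375,261,.096).round(4),px2w("side",301,267,.096).round(4))
print("tab",px2w("top",315,254,.1).round(4),px2w("side",313,230,.1).round(4))
E
```

```text
[0.573 0.06  0.075]
[ 0.544 -0.182  0.075]
[ 0.416 -0.166  0.075]
[0.447 0.077 0.075]
dial [ 0.4857 -0.1195  0.096 ] [ 0.4873 -0.1252  0.096 ]
tab [0.5048 0.0187 0.1   ] [0.5074 0.0072 0.1   ]
```

View pics/tc.png

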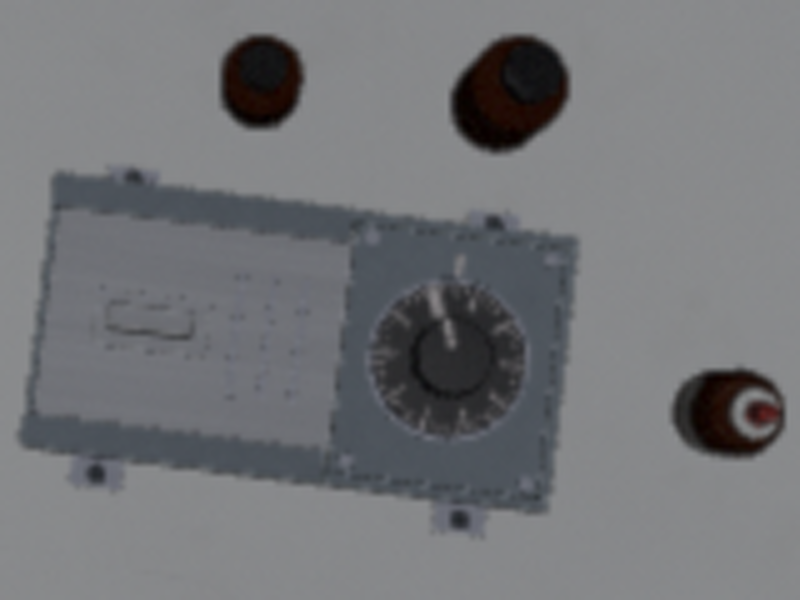

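View pics/sc.png

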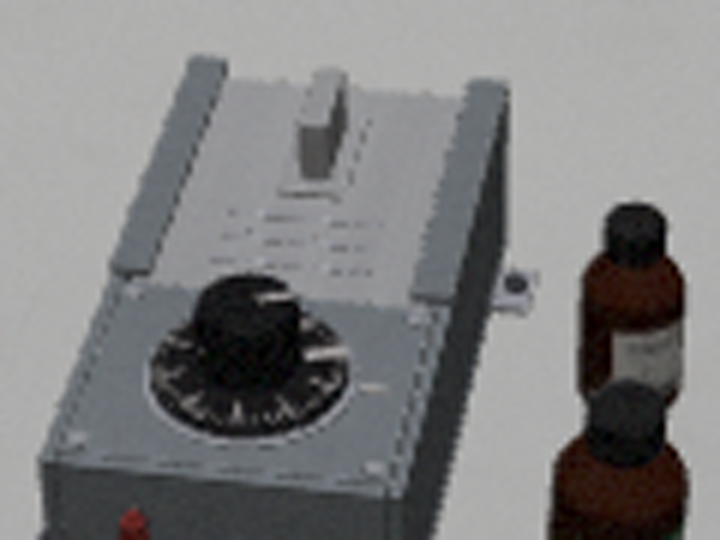

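The enlarged top crop shows the disc centre at (449,358), the index at (460,266) and the bar at (435,300). The tab's top outline runs from (105,300) to (194,338), and the deck corners are at (55,175), (578,238), (548,512) and (20,442). In the side crop the disc centre is near (250,370), the index at (372,388) and the bar at (325,354). The tab's top runs from (330,70) to (318,125).

Run:
```python
from h import *
T=lambda x,y,z:px2w("top",285+(x+.5)/5-.5,190+(y+.5)/5-.5,z)
S=lambda x,y,z:px2w("side",260+(x+.5)/6-.5,210+(y+.5)/6-.5,z)
c=[T(*q,.075)[:2] for q in [(55,175),(578,238),(548,512),(20,442)]]
ctr=sum(c)/4; ys=(c[0]-c[1]+c[3]-c[2]); yaw=np.arctan2(-ys[0],ys[1]); 
print("ctr",ctr,"sizes",[np.linalg.norm(c[i]-c[i-1]).round(3) for i in range(4)],"yaw",yaw,np.degrees(yaw))
Y=np.array([-np.sin(yaw),np.cos(yaw)])
print("dial from corners",ctr-.07*Y)
for n,F,d,i,b in(("top",T,(449,358),(460,266),(435,300)),("side",S,(250,370),(372,388),(325,354))):
    d=F(*d,.082)[:2];i=F(*i,.075)[:2];b=F(*b,.082)[:2]
    a=lambda v:np.arctan2(v[1],v[0])
    print(n,"dial",d,"idx r",np.linalg.norm(i-d),"yaw idx",a(i-d),"bar r",np.linalg.norm(b-d),"div vs idx",(a(b-d)-a(i-d))/.0628,"vs yaw",(a(b-d)-yaw)/.0628)
t=T(150,318,.117)[:2];s=S(324,97,.117)[:2]
for p in(t,s): print("tab",p, "dial from tab",p-.1405*Y)
for n,q in dict(small=(262,65,.086),large=(532,70,.1),drop=(765,412,.134)).items(): print(n,T(*q).round(3))
print(manip.current_q())
```

```text
ctr [ 0.49571895 -0.05011894] sizes [np.float64(0.127), np.float64(0.248), np.float64(0.129), np.float64(0.249)] yaw -0.1489625493388112 -8.534925382623173
dial from corners [ 0.48533009 -0.11934373]
top dial [ 0.48588607 -0.11925165] idx r 0.044062074370142014 yaw idx -0.1613427492808047 bar r 0.027865523267537516 div vs idx 5.8600960755444405 vs yaw 5.662959133792952
side dial [ 0.48707426 -0.12216132] idx r 0.04354087839651376 yaw idx -0.02922051341623059 bar r 0.02805152804145341 div vs idx 5.873712035138989 vs yaw 7.780432352377534
tab [0.50561411 0.01927603] dial from tab [ 0.48476219 -0.11966802]
tab [ 5.09514884e-01 -3.17607129e-04] dial from tab [ 0.48866296 -0.13926165]
small [ 0.625 -0.035  0.086]
large [ 0.618 -0.16   0.1  ]
drop [ 0.456 -0.255  0.134]
[ 1.57721819  0.50175134 -0.42680094  1.55132361  0.22080034  1.13829488
 -0.21028127]
```

```bash
cat >> h.py <<'E'
YAW=-0.152; DIAL=np.array([.4857,-.1195]); Y=np.array([-np.sin(YAW),np.cos(YAW)])
def quat(psi): return (R.from_euler("z",psi)*R.from_euler("x",np.pi)).as_quat()
def psi_now():
    x=R.from_quat(manip.current_tcp_rot()).apply([1,0,0]); return np.arctan2(x[1],x[0])
E
python3 - <<'E'
from h import *
print(psi_now())
for p in np.arange(-3,3.1,.5):
    q=manip.solve_ik([*DIAL,.2],quat(p)); print(round(p,2),None if q is None else np.round(q,2))
tab=DIAL+.1405*Y
for d in (0,.085):
  for s in(1,-1):
    q=manip.solve_ik([*(tab+d*Y),.085],quat(YAW+s*np.pi/2)); print("tab",d,s,None if q is None else np.round(q,2))
E
```

```text
0.2568351805134972
-3.0 [ 1.17  0.53 -1.25  1.93  0.57  1.1   1.39]
-2.5 [ 1.19  0.56 -1.29  1.93  0.6   1.12  1.86]
-2.0 [ 1.19  0.56 -1.29  1.93  0.6   1.12  2.36]
-1.5 [-0.65  0.37  1.02  1.98 -0.38  0.99 -2.52]
-1.0 [-0.39  0.28  0.68  1.98 -0.21  0.96 -2.18]
-0.5 [ 0.83  0.32 -0.75  1.94  0.26  0.98 -2.12]
0.0 [ 0.9   0.34 -0.84  1.94  0.3   0.99 -1.65]
0.5 [ 0.94  0.36 -0.89  1.94  0.33  1.   -1.18]
1.0 [ 0.98  0.37 -0.95  1.94  0.36  1.01 -0.7 ]
1.5 [ 1.01  0.39 -1.    1.94  0.39  1.02 -0.23]
2.0 [ 1.05  0.42 -1.05  1.93  0.42  1.03  0.24]
2.5 [ 1.1   0.45 -1.13  1.93  0.47  1.05  0.69]
3.0 [ 1.17  0.54 -1.27  1.93  0.58  1.11  1.1 ]
tab 0 1 [ 0.62  0.59 -0.89  2.01  0.61  0.84 -0.77]
tab 0 -1 [ 0.85  0.88 -1.3   2.    0.98  1.1   2.09]
tab 0.085 1 [ 0.6   0.78 -1.15  1.95  0.86  1.02 -1.11]
tab 0.085 -1 [ 0.67  0.92 -1.3   1.95  1.    1.14  1.94]
```

```bash
sed -i 's/DIAL=np.array.*; Y/DIAL=np.array([.4858,-.1198]); Y/' h.py
python3 - <<'E'
from h import *
P=1.0
manip.move_pose([*DIAL,.25],quat(P)); print(manip.current_clock())
manip.servo_line([*DIAL,.087],vel=.12)
print(manip.current_clock(),manip.current_tool_pos(),psi_now(),manip.current_force().round(2),manip.current_wrist_torque().round(3),manip.current_q().round(3))
crop("side",250,200,133,100,6,"s1.png"); crop("top",315,200,120,90,6,"t1.png")
a=cv2.imread("pics/s1.png");b=cv2.imread("pics/t1.png")
b=cv2.resize(b,(400,300));a=cv2.resize(a,(400,300)); cv2.imwrite("pics/st1.png",np.hstack([a,b]))
E
```

```text
2.2583
3.7667 [ 0.48642566 -0.11992819  0.08767209] 0.9999735358864202 [ 0.43 -0.53  0.4 ] [-0.041 -0.091  0.01 ] [ 0.867  0.548 -0.841  2.021  0.563  0.816 -0.873]
```

View pics/s1.png

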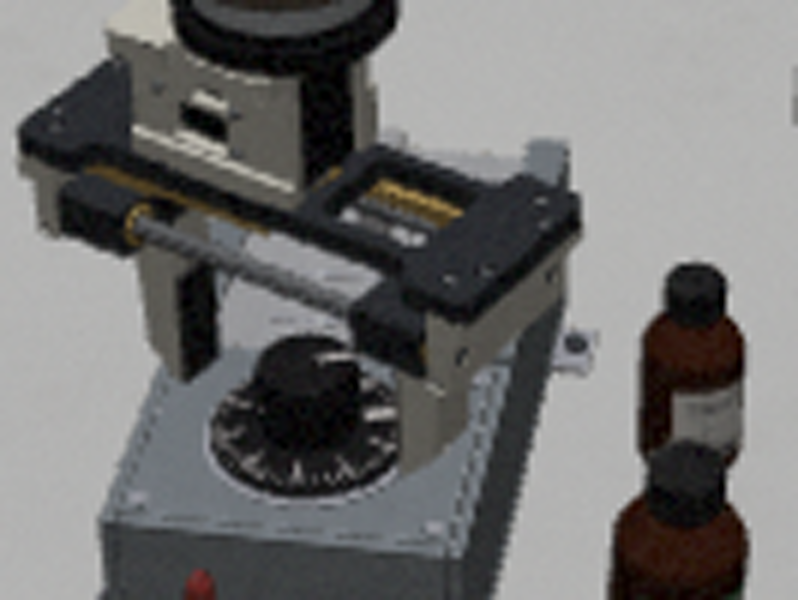

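The fingers straddle the knob cleanly at (305,400) in the crop. The bar is visible at (380,412), still just left of the index. I'll grip the knob and turn left to 22 next.

Run:
```python
from h import *
def rep(s): print(s,round(manip.current_clock(),2),"gap",round(manip.current_finger_gap(),4),"F",manip.current_force().round(1),"T",manip.current_wrist_torque().round(3),"psi",round(psi_now(),4),"pos",manip.current_tool_pos().round(4),manip.current_gripper_force().round(1) if hasattr(manip.current_gripper_force(),'round') else manip.current_gripper_force())
q0=np.array(manip.current_q())
effector.close(12); rep("grip12")
effector.close(30); rep("grip30")
np.save("q0.npy",q0); 
for d in np.linspace(0,1.018,5)[1:]:
    q=q0.copy(); q[6]+=d; manip.movej(q); rep(f"{d:.3f}")
crop("side",250,200,133,100,6,"s2.png")
```

```text
grip12 4.78 gap 0.0355 F [ 3.1 -2.4 -3.1] T [-0.325 -0.578  0.006] psi 0.9997 pos [ 0.4864 -0.1202  0.0871] 11.996984481811523
grip30 5.0 gap 0.0355 F [ 4.9 -2.3 -3.1] T [-0.464 -0.873 -0.037] psi 0.9997 pos [ 0.4864 -0.1202  0.0871] 29.995627999305725
0.255 5.35 gap 0.0348 F [ 5.6 -2.  -9.2] T [-0.483 -1.272  0.015] psi 1.2545 pos [ 0.4867 -0.1203  0.0872] 29.99083310365677
0.509 5.7 gap 0.0353 F [  6.4  -3.2 -10.7] T [-0.595 -1.44   0.058] psi 1.5092 pos [ 0.487  -0.1204  0.0872] 29.991483986377716
0.764 6.05 gap 0.0352 F [  7.7  -2.  -12.7] T [-0.601 -1.713  0.015] psi 1.7637 pos [ 0.4873 -0.1204  0.0872] 29.991494715213776
1.018 6.4 gap 0.0354 F [  8.6  -1.9 -12.8] T [-0.577 -1.895  0.08 ] psi 2.0184 pos [ 0.4876 -0.1202  0.0872] 29.99184876680374
```

View pics/s2.png

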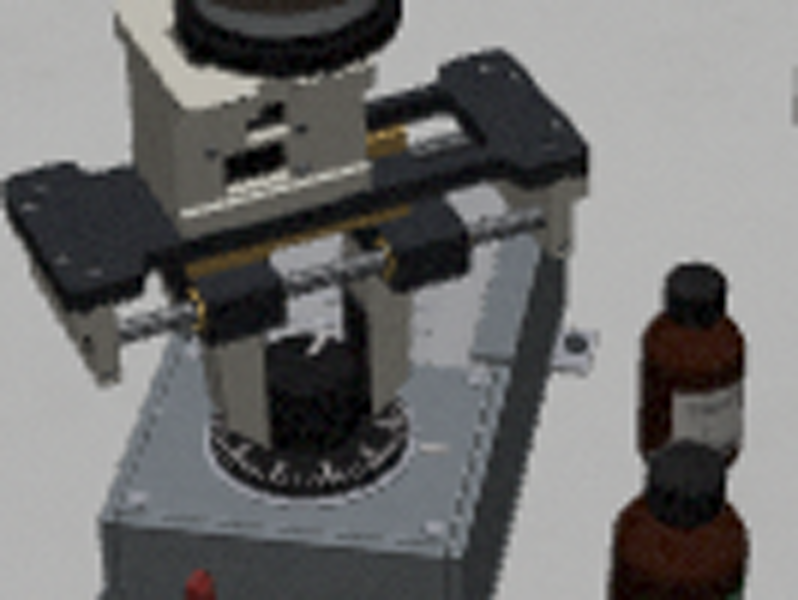

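The knob line now runs from about (308,350) to (330,340), swung well to the left. I'll compare it with the line positions expected for 20, 22 and 24.

```bash
python3 - <<'E'
from h import *
def line(div,C):
    a=YAW+div*.0628319; d=np.array([np.cos(a),np.sin(a)])
    return [((w2px("side",[*(C+r*d),.110])-[250,200]+.5)*6-.5).round(0) for r in (5,17)]
C=DIAL+[.0006,-.0005]
for v in (18,20,22,24): print(v,line(v,C))
print("s1 check",[(v,line(v,C)) for v in (4,5,6,7)])
im=cv2.imread("pics/s1.png")
for n,(x0,y0,x1,y1) in (("s1",(300,335,370,380)),("s2",(280,325,350,370))):
    g=cv2.cvtColor(cv2.imread(f"pics/{n}.png"),cv2.COLOR_BGR2GRAY)[y0:y1,x0:x1]
    m=(g>130).astype(np.uint8); k,l,s,c=cv2.connectedComponentsWithStats(m)
    for i in range(1,k):
        if s[i,4]>20:
            ys,xs=np.where(l==i); vx,vy,cx,cy=cv2.fitLine(np.float32(np.c_[xs,ys]),2,0,.01,.01).ravel(); print(n,s[i,4],cx+x0,cy+y0,"slope deg",np.degrees(np.arctan2(vy,vx)))
E
python3 -c "
import cv2;im=cv2.imread('pics/s2.png')[310:490,190:430];cv2.imwrite('pics/s2z.png',cv2.convertScaleAbs(cv2.resize(im,None,fx=3.3,fy=3.3,interpolation=2),alpha=1.6))"
```

```text
18 [array([ 2685., -1621.]), array([ 3265., -2104.])]
20 [array([ 2160., -1650.]), array([ 2580., -2106.])]
22 [array([ 1680., -1668.]), array([ 1975., -2104.])]
24 [array([ 1231., -1678.]), array([ 1422., -2098.])]
s1 check [(4, [array([12417.,  -332.]), array([30933., -1397.])]), (5, [array([10576.,  -622.]), array([21482., -1670.])]), (6, [array([9183., -835.]), array([16416., -1812.])]), (7, [array([8086., -997.]), array([13239., -1899.])])]
s1 48 342.75 336.625 slope deg 5.7031136
s1 96 337.5 356.0625 slope deg -1.7868443
s2 538 313.58923 331.9777 slope deg 3.4434226
```

View pics/s2z.png

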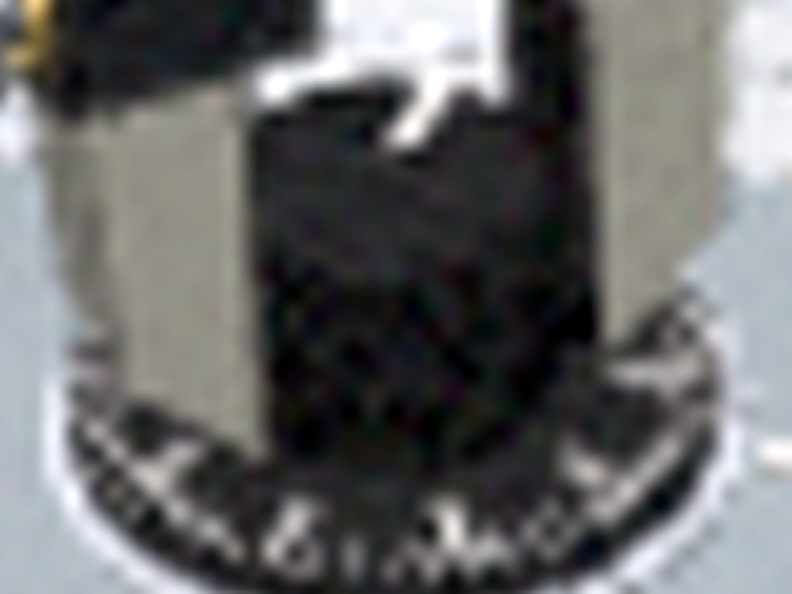

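Run:
```python
from h import *
C=DIAL+[.0004,-.0008]
def z(p): return ((((w2px("side",p)-[250,200]+.5)*6-.5)-[190,310]+.5)*3.3-.5).round(0)
def at(ang,r,h): return z([*(C+r*np.array([np.cos(ang),np.sin(ang)])),h])
for v in (18,20,22,24):
    a=YAW+v*.0628319
    print(v,"line",at(a,.005,.11),at(a,.017,.11),"| marks in/out:",[(m,at(a-m*.0628319,.025,.082).tolist(),at(a-m*.0628319,.034,.082).tolist()) for m in (20,30,40,50,60,70)])
print("index",at(YAW,.042,.075),"disc ends",at(-np.pi/2,.036,.082),at(0,.036,.082),at(np.pi,.036,.082))
```

```text
18 line [408. 160.] [475. 104.] | marks in/out: [(20, [609.0, 429.0], [688.0, 443.0]), (30, [523.0, 504.0], [572.0, 546.0]), (40, [385.0, 535.0], [383.0, 588.0]), (50, [249.0, 509.0], [197.0, 553.0]), (60, [168.0, 437.0], [88.0, 455.0]), (70, [173.0, 348.0], [96.0, 334.0])]
20 line [403. 158.] [458.  98.] | marks in/out: [(20, [616.0, 411.0], [698.0, 419.0]), (30, [546.0, 491.0], [603.0, 529.0]), (40, [414.0, 533.0], [423.0, 586.0]), (50, [273.0, 518.0], [230.0, 566.0]), (60, [178.0, 454.0], [101.0, 478.0]), (70, [165.0, 365.0], [85.0, 357.0])]
22 line [398. 157.] [441.  93.] | marks in/out: [(20, [620.0, 393.0], [703.0, 394.0]), (30, [566.0, 478.0], [631.0, 510.0]), (40, [443.0, 529.0], [463.0, 581.0]), (50, [299.0, 526.0], [266.0, 576.0]), (60, [191.0, 470.0], [118.0, 499.0]), (70, [160.0, 383.0], [78.0, 382.0])]
24 line [392. 156.] [422.  90.] | marks in/out: [(20, [620.0, 375.0], [703.0, 370.0]), (30, [584.0, 462.0], [654.0, 489.0]), (40, [471.0, 523.0], [501.0, 572.0]), (50, [327.0, 531.0], [304.0, 584.0]), (60, [207.0, 484.0], [141.0, 519.0]), (70, [159.0, 402.0], [76.0, 406.0])]
index [772. 477.] disc ends [370. 601.] [722. 389.] [ 59. 387.]
```

The marks and the knob line fit 22 to about 23, and the wrist rotation of 16.2 divisions shows no slip. Next is the right turn to 0.

Run:
```python
from h import *
def rep(s): print(s,round(manip.current_clock(),2),"gap",round(manip.current_finger_gap(),4),"F",manip.current_force().round(1),"T",manip.current_wrist_torque().round(3),"psi",round(psi_now(),4),"pos",manip.current_tool_pos().round(4))
q0=np.load("q0.npy")
for d in np.linspace(1.018,1.018-22*.0628319,6)[1:]:
    q=q0.copy(); q[6]+=d; manip.movej(q); rep(f"{d:.3f}")
im=viewer.get_image("side"); a=cv2.resize(im[250:300,275:335,::-1],None,fx=12,fy=12,interpolation=2)
cv2.imwrite("pics/s3.png",cv2.convertScaleAbs(a,alpha=1.4)); cv2.imwrite("pics/s3full.png",im[:,:,::-1])
C=DIAL+[.0004,-.0008]
for dv in(-2,0,2):
  t=YAW+dv*.0628319
  print(dv,[((w2px("side",[*(C+r*np.array([np.cos(t),np.sin(t)])),h])-[275,250]+.5)*12-.5).round() for r,h in((.022,.082),(.034,.082),(.005,.11),(.017,.11))])
```

```text
0.742 6.82 gap 0.0351 F [  7.8  -2.5 -11.9] T [-0.598 -1.692 -0.063] psi 1.7406 pos [ 0.4873 -0.1204  0.0872]
0.465 7.18 gap 0.0353 F [  6.5  -2.4 -11.1] T [-0.537 -1.371 -0.107] psi 1.4641 pos [ 0.4869 -0.1204  0.0872]
0.189 7.55 gap 0.035 F [ 5.3 -2.3 -9.5] T [-0.469 -1.173 -0.032] psi 1.1877 pos [ 0.4866 -0.1203  0.0872]
-0.088 7.92 gap 0.0356 F [ 4.6 -2.1 -7.4] T [-0.353 -1.03  -0.051] psi 0.912 pos [ 0.4863 -0.1201  0.0871]
-0.364 8.28 gap 0.0353 F [  4.5  -0.8 -10.1] T [-0.231 -1.001 -0.077] psi 0.6399 pos [ 0.4861 -0.1199  0.0872]
-2 [array([433., 277.]), array([497., 289.]), array([337., 136.]), array([401., 147.])]
0 [array([437., 267.]), array([503., 274.]), array([338., 134.]), array([404., 140.])]
2 [array([439., 258.]), array([506., 259.]), array([338., 131.]), array([406., 133.])]
```

View pics/s3.png

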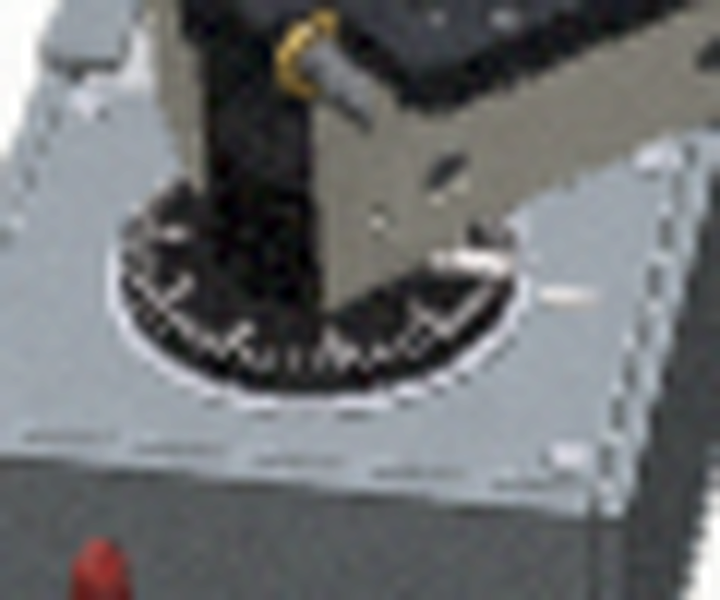

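The white bar, from (435,258) to (510,268), lines up with the index, at (540–595,295). That puts the dial at 0 within about a division. I'll ease the grip so the pads slip before the lock is forced, then turn left in small steps while reading the torque.

Run:
```python
from h import *
D=.0628319
q0=np.load("q0.npy"); base=1.018-22*D
effector.close(11)
def tz():
    r=[]
    for _ in range(3): r.append(manip.current_wrist_torque()[2]); manip.sleep(.01)
    return np.mean(r)
def go(a): q=q0.copy(); q[6]+=base+a; manip.movej(q)
a=0;log=[]
while a<16.3*D:
    t=tz(); log.append((round(a/D,2),round(t,3)))
    if t>.21: break
    a+= .04 if a<4.5*D else (.004 if t>.13 else .009)
    go(a)
print(log); print(manip.current_clock(),psi_now(),manip.current_force().round(1),manip.current_finger_gap(),a)
np.save("a.npy",a)
```

```text
[(0.0, np.float64(0.036)), (0.64, np.float64(0.02)), (1.27, np.float64(0.035)), (1.91, np.float64(0.068)), (2.55, np.float64(0.007)), (3.18, np.float64(0.028)), (3.82, np.float64(0.074)), (4.46, np.float64(0.097)), (5.09, np.float64(0.018)), (5.24, np.float64(0.002)), (5.38, np.float64(-0.011)), (5.52, np.float64(0.021)), (5.67, np.float64(0.013)), (5.81, np.float64(0.008)), (5.95, np.float64(0.01)), (6.1, np.float64(0.016)), (6.24, np.float64(0.008)), (6.38, np.float64(0.021)), (6.53, np.float64(0.015)), (6.67, np.float64(0.009)), (6.81, np.float64(0.01)), (6.96, np.float64(0.034)), (7.1, np.float64(0.001)), (7.24, np.float64(-0.012)), (7.38, np.float64(0.005)), (7.53, np.float64(-0.01)), (7.67, np.float64(-0.026)), (7.81, np.float64(0.029)), (7.96, np.float64(0.015)), (8.1, np.float64(-0.016)), (8.24, np.float64(-0.001)), (8.39, np.float64(-0.037)), (8.53, np.float64(-0.11)), (8.67, np.float64(-0.083)), (8.82, np.float64(-0.088)), (8.96, np.float64(-0.153)), (9.1, np.float64(-0.168)), (9.25, np.float64(-0.187)), (9.39, np.float64(-0.176)), (9.53, np.float64(-0.179)), (9.68, np.floa
[... 718 characters left out ...]
at64(-0.245)), (13.4, np.float64(-0.298)), (13.54, np.float64(-0.249)), (13.69, np.float64(-0.286)), (13.83, np.float64(-0.27)), (13.97, np.float64(-0.292)), (14.12, np.float64(-0.29)), (14.26, np.float64(-0.252)), (14.4, np.float64(-0.274)), (14.55, np.float64(-0.271)), (14.69, np.float64(-0.29)), (14.83, np.float64(-0.254)), (14.98, np.float64(-0.31)), (15.12, np.float64(-0.257)), (15.26, np.float64(-0.294)), (15.41, np.float64(-0.273)), (15.55, np.float64(-0.288)), (15.69, np.float64(-0.265)), (15.84, np.float64(-0.298)), (15.98, np.float64(-0.234)), (16.12, np.float64(-0.272)), (16.27, np.float64(-0.254))]
32.475 1.6666040067908077 [ 4.8 -2.7 -3.4] 0.035527236840215366 1.0310000000000001
```

The torque sign is the reaction, so it reads negative. The dial met the stop at about 8.5–9, and the pads then slipped harmlessly at about 0.27 N m. I'll release the knob and look at the dial, then move to the tab.

Run:
```python
from h import *
effector.open_jaws()
p=manip.current_tool_pos(); manip.servo_line([p[0],p[1],.16],vel=.15)
tab=np.array([.5065,.0190]); 
manip.move_pose([*tab,.15],quat(YAW+np.pi/2))
im=viewer.get_image("side"); cv2.imwrite("pics/s4f.png",im[:,:,::-1])
a=cv2.resize(im[215:305,260:380,::-1],None,fx=6,fy=6,interpolation=2); cv2.imwrite("pics/s4.png",cv2.convertScaleAbs(a,alpha=1.3))
print(manip.current_clock(),manip.current_tool_pos(),manip.current_force().round(1))
C=DIAL+[.0004,-.0008]
for dv in(7,9,11,16):
  t=YAW+dv*.0628319
  print(dv,[((w2px("side",[*(C+r*np.array([np.cos(t),np.sin(t)])),h])-[260,215]+.5)*6-.5).round() for r,h in((.022,.082),(.034,.082),(.005,.11),(.017,.11))])
```

```text
34.7917 [0.50577662 0.01836383 0.14894001] [-0.3 -1.1 -0.4]
7 [array([307., 327.]), array([340., 321.]), array([258., 273.]), array([291., 267.])]
9 [array([305., 322.]), array([336., 314.]), array([258., 272.]), array([290., 264.])]
11 [array([302., 318.]), array([331., 307.]), array([257., 271.]), array([287., 260.])]
16 [array([290., 309.]), array([313., 293.]), array([255., 269.]), array([278., 253.])]
```

View pics/s4.png

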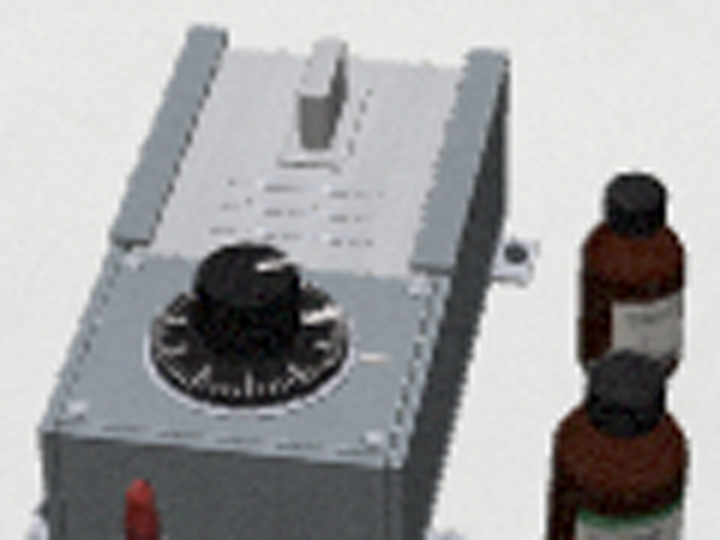

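The bar sits at (305,318) to (338,312), about 9, which fits the stop found by torque. The tab stands upright at (322,95) with the lid still shut. I'll grip the tab and slide it gently with a force check.

Run:
```python
from h import *
def rep(s): print(s,round(manip.current_clock(),2),"gap",round(manip.current_finger_gap(),4),"F",manip.current_force().round(1),"Fy",round(float(manip.current_force()[:2]@Y),1),manip.current_tool_pos().round(4))
tab=np.array([.5068,.0192])
manip.servo_line([*tab,.1],vel=.1); rep("z100")
manip.servo_line([*tab,.087],vel=.05); rep("down")
effector.close(8); rep("g8")
if .009<manip.current_finger_gap()<.016:
    effector.close(20); rep("g20")
    p=manip.current_tool_pos().copy(); p0=p[:2].copy()
    for d in (.001,.002,.003,.004,.006):
        manip.servo_line([*(p0+d*Y),.087],vel=.02); rep(f"pull {d}")
        if abs(manip.current_force()[:2]@Y)>12: print("STOP"); break
```

```text
z100 35.44 gap 0.0919 F [0.5 0.8 0. ] Fy 0.8 [0.5069 0.0192 0.1   ]
down 35.85 gap 0.0919 F [ 1.3 -0.7 -0. ] Fy -0.5 [0.5066 0.0192 0.0868]
g8 37.06 gap 0.0121 F [ 4.3 -0.7 -3.3] Fy -0.0 [0.5078 0.0191 0.0871]
g20 37.27 gap 0.0117 F [ 4.2 -1.2 -5.2] Fy -0.6 [0.5077 0.0191 0.0871]
pull 0.001 37.52 gap 0.0123 F [ 2.6 -2.8 -0.4] Fy -2.4 [0.5078 0.0195 0.0871]
pull 0.002 37.77 gap 0.0116 F [ 2.8 -3.1 -0.4] Fy -2.7 [0.508  0.0209 0.0871]
pull 0.003 38.02 gap 0.0122 F [ 2.2 -2.2  0.4] Fy -1.9 [0.5082 0.0222 0.0871]
pull 0.004 38.27 gap 0.012 F [ 2.2 -2.4  1.6] Fy -2.1 [0.5084 0.0233 0.087 ]
pull 0.006 38.52 gap 0.0118 F [ 1.6 -2.1  1.3] Fy -1.8 [0.5087 0.0254 0.0871]
```

The lid slides with about 2–3 N, so it is unlocked.

Run:
```python
from h import *
def rep(s): print(s,round(manip.current_clock(),2),"gap",round(manip.current_finger_gap(),4),"F",manip.current_force().round(1),"Fy",round(float(manip.current_force()[:2]@Y),1),manip.current_tool_pos().round(4))
p0=np.array([.5077,.0191])
for d in (.03,.055,.078):
    manip.servo_line([*(p0+d*Y),.087],vel=.06); rep(d)
    f=manip.current_force()
    if np.linalg.norm(f)>25: print("STOP"); raise SystemExit
for d in np.arange(.080,.0895,.0012):
    manip.servo_line([*(p0+d*Y),.087],vel=.02); rep(round(d,4))
    if manip.current_force()[:2]@Y<-9: print("end stop"); break
manip.sleep(.2); rep("end")
effector.open_jaws(); rep("open")
p=manip.current_tool_pos(); manip.servo_line([p[0],p[1],.2],vel=.15)
im=viewer.get_image("side"); cv2.imwrite("pics/s5.png",cv2.resize(im[130:410,170:430,::-1],None,fx=2.1,fy=2.1,interpolation=2)); rep("up")
```

```text
0.03 39.08 gap 0.0121 F [2.7 2.2 0.1] Fy 2.6 [0.5125 0.0511 0.0871]
0.055 39.64 gap 0.0119 F [1.1 1.8 2.1] Fy 1.9 [0.516  0.0744 0.0871]
0.078 40.17 gap 0.012 F [0.2 1.4 3. ] Fy 1.4 [0.5193 0.0968 0.087 ]
0.08 40.42 gap 0.0119 F [-0.6 -0.3  5.2] Fy -0.4 [0.5195 0.0977 0.087 ]
0.0812 40.67 gap 0.0114 F [-0.4 -2.   5.4] Fy -2.0 [0.5196 0.0985 0.087 ]
0.0824 40.92 gap 0.0123 F [-1.5 -1.4  6.4] Fy -1.6 [0.5198 0.0996 0.087 ]
0.0836 41.17 gap 0.0119 F [-1.7 -2.1  6.1] Fy -2.3 [0.5199 0.1008 0.087 ]
0.0848 41.42 gap 0.0121 F [-0.8 -1.4  5.2] Fy -1.5 [0.5202 0.102  0.087 ]
0.086 41.67 gap 0.0113 F [-2.1 -1.3  5.8] Fy -1.6 [0.5203 0.1031 0.087 ]
0.0872 41.92 gap 0.0118 F [-1.8 -3.9  7.4] Fy -4.1 [0.5203 0.1032 0.0869]
0.0884 42.17 gap 0.0119 F [-3.2 -7.   9.7] Fy -7.4 [0.5203 0.1032 0.0869]
end 42.38 gap 0.0119 F [-2.8 -6.4 10. ] Fy -6.8 [0.5203 0.1032 0.0869]
open 43.69 gap 0.0918 F [ 0.2 -0.7 -0.3] Fy -0.6 [0.5211 0.1065 0.087 ]
up 44.64 gap 0.0921 F [-0.9 -0.4 -0.9] Fy -0.6 [0.5203 0.1061 0.1989]
```

View pics/s5.png

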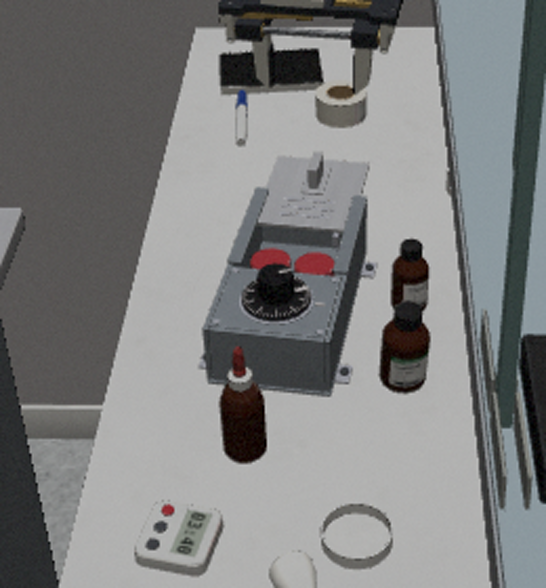

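The picture shows the lid slid out over the end, with its tab at (316,170). The end stop was felt at 85 mm of travel. The bystanders are standing as before and the gripper is clear.

```bash
python3 -c "
from bench import manip
print(manip.hand_in())"
```

```text
the job is handed in; nothing more can be done
None
```

The safe is open and the job is handed in: the dial went left to 22, right to 0, then left to a firm stop at about 9. The lid slid its full 85 mm to the end stop and was released at about 45 s, with nothing around it disturbed.

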